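# Try the depth stop of the boring machine

### The job

The motor is off and the depth stop of the horizontal boring machine is already set: leave it where it is, lock it by flipping its cam lever right over and down, then flip the safety catch back off the feed lever, and then pull the feed lever towards you until the carriage is up against the stop. Finish while still holding the lever, with the carriage kept against the stop so that the depth can be measured; leave the loose things on the bench alone.

Things in the scene. Friction and masses are not known exactly. Their poses are not given: they have to be found in the camera images.
- borer: Boring machine on a plywood base fixed to the bench. Origin on the bench between its controls; x from the work table (near the robot) to the motor, y to the left as seen from the table (the controls' side), z up. Work table (top 129 mm high), motor (top 272 mm) and carriage lie at y -0.39 to -0.03; a flat arm of the carriage (top 105 mm) reaches over the feed lever to y 0.045.
- cam_axis (a point): Hinge axis of the cam lever of the depth stop: 90 mm above the bench, axes as the machine's, the hinge axis along x. It moves with the depth stop. Two lugs carry the hinge, 14 mm from its middle along x on either side, 40 mm wide along y, up to 106 mm above the bench; nothing else stands within 60 mm to its right (-y) above 80 mm.
- cam_tip (a point): End of the cam lever: a black flat plastic handle 18 mm wide (along the hinge axis) and 12 mm thick, its end 85 mm from cam_axis. Free = standing upright, locked = lying flat, pointing away from the machine (+y).
- cam_lever (a joint): Angle of the cam lever, rad: 0 = upright, the stop slides freely along its bar; 1.6 = lying flat at its end stop, the stop is clamped. It starts between 0 and 0.12. It presses a shoe on the bar harder and harder as it goes down, and stays where it is left; pushing it over takes up to 8 N at the handle.
- stop_face (a point): Middle of the face of the depth stop that the carriage comes up against, 90 mm above the bench; the face looks to +x. The depth stop is an aluminium saddle 44 mm long astride a steel bar on edge; cam_axis lies 22 mm from this face, to -x. Unlocked it is a drag fit: a push of about 12 N along x slides it. Locked it holds more than 40 N.
- dog (a point): Middle of the head of the bolt (16 mm) at the front of the motor carriage that meets stop_face; it moves with the carriage along -x. Its distance from stop_face along x is the travel that is left: 30 to 52 mm at the start.
- carriage (a joint): Travel of the motor carriage towards the table from its parked place, m. A gas strut pushes it back with 12 N parked and 20 N at full travel.
- catch_hinge (a point): Hinge axis of the safety catch, 78 mm above the bench, fixed to the machine. Its axes are turned with the parked feed lever: x square to the parked lever, pointing away from the robot; y along the parked lever outwards, which is the hinge axis; z up.
- catch_tab (a point): Middle of the front of the thumb tab of the catch. The catch is a bent steel strap 24 mm wide and 6 mm thick that reaches over the lever bar and hooks down in front of it; the tab, 30 mm wide, stands up at its front. In the frame of catch_hinge, closed: strap top at z 40 mm, tab front at x -57.5 mm and from z 40 to 74 mm. Pushed at the tab towards +x it swings up and over.
- catch (a joint): Angle of the safety catch, rad: 0 = closed over the feed lever, 1.95 = thrown right back. Light: from about 0.9 on it falls open by itself, before that it falls shut.
- lever_pivot (a point): Pivot of the feed lever (upright axis), 86 mm above the bench, fixed to the machine.
- lever_grip (a point): Middle of the usual holding place on the black upright round grip of the feed lever: 28 mm thick, from 90 to 180 mm above the bench, this point at 150 mm. It is 220 mm from lever_pivot. The lever is a flat steel bar 25 mm wide, its top 90 mm above the bench.
- feed_lever (a joint): Angle of the feed lever about lever_pivot, rad: 0 = parked, when it points along y of catch_hinge (0.21 rad from the machine's y, leaning away from the robot); it grows as the grip is pulled towards the robot (counter-clockwise from above), at most 0.72. The carriage travels 88.5 mm per rad. It springs back when let go; holding it takes 5 to 8 N at the grip. With the catch closed it moves no more than 0.04 rad.
- wrench: Loose wrench, 180 mm, lying on the bench: leave alone.
- rail_blank: Loose wooden piece, 160 x 45 x 30 mm, lying on the bench: leave alone.
- wax_tin: Loose tin, 68 mm across, 70 mm high, standing on the bench: leave alone.

How it is judged (in metres and radians):
On the way, in this order (a step that is already met when the one before it is completed fails the run):
1. the depth stop is locked with its cam lever while the catch is still closed over the parked feed lever (value of joint cam_lever above 1.4 rad and value of joint catch below 0.3 rad and value of joint feed_lever below 0.08 rad), for 0.2 s.
2. the safety catch is thrown back with the feed lever still parked (value of joint each of catch, cam_lever above 1.4 rad and value of joint feed_lever below 0.08 rad), for 0.2 s.
3. the feed lever is pulled until the carriage is up against the locked stop (x of dog in the frame of stop_face below 0.002 m and value of joint cam_lever above 1.4 rad), for 0.3 s.
At the end, for the whole second after the job is handed in: The robot is holding the feed lever (more than 2 N) with the carriage within 2 mm of the depth stop, the stop is clamped (cam lever past 1.4 rad) within 3 mm of where it was set, and the catch is thrown back (past 1.4 rad) (all of step 3 and value of joint catch above 1.4 rad and distance of stop_face from where it was at the start of the episode below 0.003 m and (contact force between feed_lever and the fingers above 2 N or contact force between feed_lever and the arm above 2 N)); the arm keeps its last pose, push and grip.
It fails at once if the depth stop is shifted 3 mm or more from its setting (distance of stop_face from where it was at the start of the episode above 0.003 m).
It fails at once if a loose thing on the bench is pushed 30 mm or more (distance of any of wrench, rail_blank, wax_tin from where it was at the start of the episode above 0.03 m).
It also fails if it takes over 70 s, if anything falls off the work surface, if the arm or the gripper's body presses on something with over 40 N, if the wrist force passes 120 N, or if a joint passes its speed limit or range.

### The arm

A 6-joint arm with a two-finger parallel gripper is mounted at the origin on the work surface. World frame = base frame: x ahead of the robot, y to its left, z up, the work surface at z = 0. Lengths are in mm, angles in rad, forces in N, time in s.
With the tool pointing down it reaches from about 350 to 925 mm from the base axis. Payload 6.4 kg.
Tool frame: the origin (TCP) lies on the centre line of the jaws, within the pads' length; the fingertips stand 19 mm ahead of it and the grasp point (between the pads) is the TCP; z points along the fingers, x is the direction in which the jaws open and shut, and the axes are right-handed (so a half turn about z gives the same grasp; the last joint's range is limited). The gripper opens to 94 mm and grips with 3 to 60 N. Pads are 16 mm wide; open, the fingers measure 119 mm over their backs; the gripper's body (75 mm by 177 mm) begins 78 mm behind the grasp point.
Start: joints at [-1.31, 0.245, 1.558, -0, 1.339, -0.174], TCP at [273.805, -589.529, 224.455] pointing down, gripper open.
Joint ranges: [-3.13, 3.13], [-1.02, 2.26], [0.13, 2.54], [-0.95, 4.09], [0.21, 2.88], [-2.74, 2.74]. Speed limits (rad/s): [2.57, 2.57, 3.14, 3.14, 3.14, 3.14].

### API

Orientations are given as a unit quaternion [w, x, y, z].
In Python, from workcell import observe, grab_frame, hand_in, look_for, outline_of gives the robot as it stands.
- The arm moves only by the tool apply_moves, never from a script. Its argument "commands" is a list of rows, each a list of 7 numbers: the turn, a rotation vector about the tool's x, y, z in rad, then the shift along the tool's x, y, z in m, then the opening, from 0 (shut) to 1 (fully open). In form: [[ax, ay, az, x, y, z, claw], ...]. A call has exactly 8 rows; each row shifts and turns the commanded pose from where the row before left it, along the tool's axes as they then stand; what a row does not reach is not made up. A row lasts 1/12 s, in which the tool goes at most 41.7 mm and 7.16 degrees, less where a joint would pass 70% of its speed; a pose out of reach is approached as far as the arm can. A call with a gripper value outside its range is refused whole. The fingers move at their own pace and stop on an object; "newtons" is the grip in N (left out, the last holds). Time passes only in rows, so rows that do not move let the fingers close, or fill a call up. It gives the time, the measured TCP pose, the force and the opening at its end, in the units of the state.
- observe(): the state, without advancing time (a new reading comes with each control period).
- grab_frame(name): name is "scene" or "top"; returns a dict with "pixels" (480x640x3 uint8, blue, green, red), "K" (3x3 intrinsics, pixels), "R" (3x3) and "t" (3): a world point X has camera coordinates R X + t. Camera axes: x right, y down, z forward; pixel columns grow to the right and rows downward; lengths in mm; the calibration is good to about 2 mm. A picture is of the moment at which its call begins. There is no depth.
- hand_in(): hands the job in, once; it reports no verdict.
Trained networks look in a picture, given as the dict that the camera call returned (one of the last four; its "shot" number tells which), for a name from the list of things; names that differ only in an ending like _2 or _b are one class to them, and where a whole thing is asked for, a point or a joint stands for the part that bears it (a point fixed in the world has none). Each returns a list of dicts, best first, with "confidence" (0 to 1); they miss things now and then, are a little off and sometimes report something else, mostly with a low value. They report only what shows in the picture. A call takes as long as a camera call.
- look_for(picture, query): "at" ([x, y, z] in mm, in world coordinates, good to about 4 mm: the middle of the surface that is visible of it).
- outline_of(picture, query): "mask" (480x640 bool, what is visible of it).
The state is a dict: "time_s": time; "q": joint angles; "joint_vel": joint speeds; "joint_efforts": joint torques, N m; "tool_pos": TCP position; "ee_rot": TCP orientation; "force": force on the tool from outside, world axes, zero at the start; "torque": the same for the moment, N m; "opening": finger opening in mm.
Only numpy, scipy, OpenCV 4.12 (cv2) and the standard library are available. Lean on these libraries where they do the work, as an engineer would, in place of code of your own. Each camera call takes 0.05 s, during which the arm holds its last target. There are 200 camera calls.

## Working session

There is one attempt and no reset: what is moved stays moved. The work goes in short steps, Python scripts to look and compute and a tool call to move; the robot and the scene stay as the last step left them, time stands still between calls to the robot, and variables do not carry over. Pictures are saved under pics/ and viewed, about 8 in all and at most 12, crops included, and the job is handed in when it is done.

Besides the shell and the picture viewer there is one more tool, called after ">>>" in YAML: its name, and indented under it one key for each argument. apply_moves: Moves the arm, as the interface text tells. Its arguments: {"type":"object","properties":{"commands":{"type":"array","items":{"type":"array","items":{"type":"number"}}},"newtons":{"type":"number"}},"required":["commands"]}

```bash
mkdir -p pics
cat > h.py <<'E'
import numpy as np, cv2
from workcell import *
E
python3 - <<'E'
from h import *
s=observe(); print(s)
for n in ("scene","top"):
    f=grab_frame(n); cv2.imwrite(f"pics/{n}0.png",f["pixels"]); print(n,-f["R"].T@f["t"],f["R"].round(3).tolist(),f["K"].tolist())
    for q in ["borer","cam_axis","cam_tip","stop_face","dog","catch_hinge","catch_tab","lever_pivot","lever_grip","wrench","rail_blank","wax_tin"]:
        try: print(q,[(np.round(d["at"]).tolist(),round(d["confidence"],2)) for d in look_for(f,q)][:3])
        except Exception as e: print(q,e)
E
```

```text
{'time_s': 0.0, 'q': array([-1.31007782e+00,  2.45791844e-01,  1.55897801e+00,  3.75277459e-06,
        1.33870874e+00, -1.74106215e-01]), 'joint_vel': array([-1.17673627e-03, -1.41904806e-03,  2.84382806e-03, -1.96892757e-04,
       -2.17528777e-04,  2.02539125e-05]), 'joint_efforts': array([ 2.72081947e-03, -4.15840423e+01, -3.14596546e+01,  6.85276184e-02,
        3.32587806e-02, -1.62243864e-04]), 'tool_pos': array([ 273.67071857, -588.96773931,  223.37890992]), 'ee_rot': array([-6.38631262e-04,  8.42985585e-01, -5.37935326e-01, -6.93784858e-04]), 'force': array([-0.53072767,  0.79950104, -0.25176246]), 'torque': array([-0.00186037, -0.03433394,  0.03233664]), 'opening': 93.71569909443667}
scene [1263.21866239   31.41501981  744.13439496] [[0.158, 0.987, 0.012], [0.649, -0.094, -0.755], [-0.745, 0.127, -0.655]] [[483.12123871013205, 0.0, 328.109293530996], [0.0, 483.12123871013205, 237.0210325376159], [0.0, 0.0, 1.0]]
borer [([679.0, -250.0, 93.0], 0.79)]
cam_axis [([440.0, -164.0, 95.0], 0.68)]
cam_tip [([433.0, -165.0, 144.0], 0.78)]
stop_face [([442.0, -164.0, 99.0], 0.64)]
do
[... 683 characters left out ...]
59988], [0.0, 0.0, 1.0]]
borer [([542.0, -257.0, 94.0], 0.88)]
cam_axis [([430.0, -161.0, 96.0], 0.61)]
cam_tip [([436.0, -161.0, 149.0], 0.55), ([430.0, -163.0, 95.0], 0.22)]
stop_face [([428.0, -158.0, 91.0], 0.74)]
dog [([647.0, -273.0, 164.0], 0.57)]
catch_hinge [([545.0, -262.0, 99.0], 0.96), ([436.0, -162.0, 147.0], 0.37)]
catch_tab []
lever_pivot [([544.0, -259.0, 97.0], 0.9), ([603.0, -35.0, 113.0], 0.67)]
lever_grip [([600.0, 3.0, 89.0], 0.97), ([606.0, -35.0, 117.0], 0.72), ([430.0, -162.0, 142.0], 0.25)]
wrench [([651.0, 323.0, 5.0], 0.94), ([430.0, -157.0, 93.0], 0.43), ([543.0, -262.0, 100.0], 0.4)]
rail_blank [([412.0, 300.0, 31.0], 0.95)]
wax_tin [([502.0, 469.0, 72.0], 0.59)]
```

View pics/scene0.png

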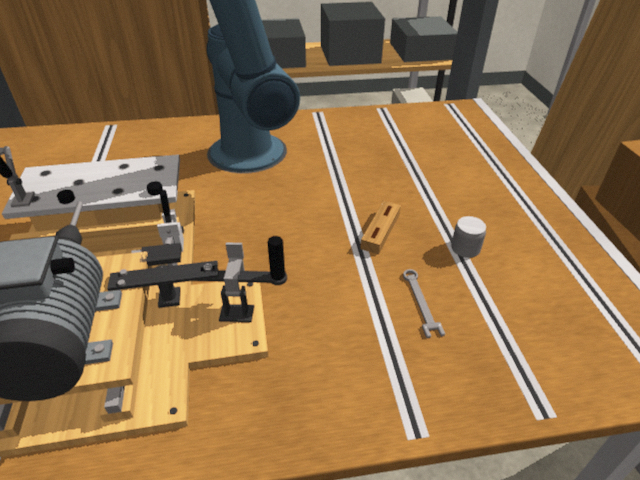

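View pics/top0.png

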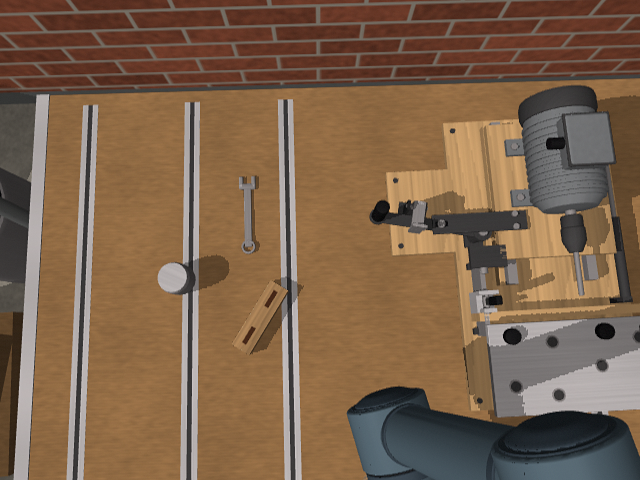

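The scene picture shows the upright grip at about (277,258), the catch tab at (234,252) and the cam lever from (155,188) to (167,222). In the top picture they are at about (379,212), (419,215) and (490,300). I'll zoom in to pick pixels.

Run:
```python
import cv2,numpy as np
a=cv2.imread("pics/scene0.png")[175:325,100:300]; b=cv2.imread("pics/top0.png")[190:320,360:540]
cv2.imwrite("pics/c1.png",cv2.resize(a,None,fx=4,fy=4,interpolation=cv2.INTER_CUBIC))
cv2.imwrite("pics/c2.png",cv2.resize(b,None,fx=4,fy=4,interpolation=cv2.INTER_CUBIC))
```

```text
(no output)
```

View pics/c1.png

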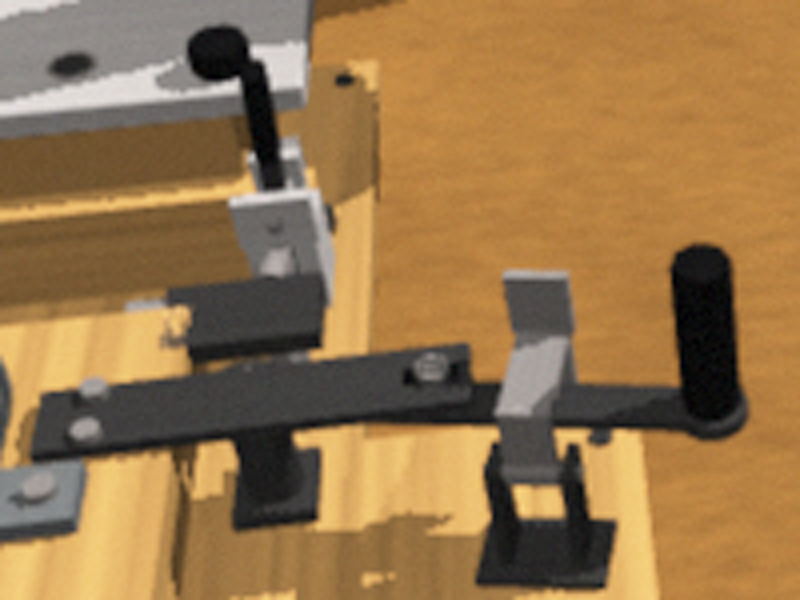

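View pics/c2.png

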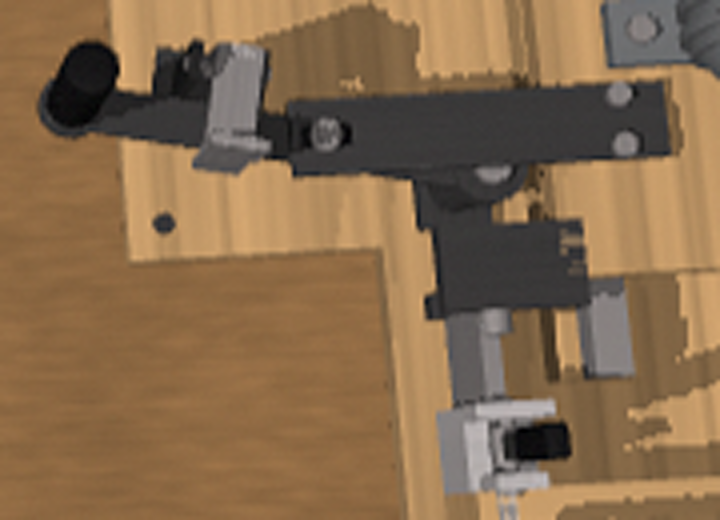

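```bash
cat >> h.py <<'E'
def P(f): return f["K"]@np.c_[f["R"],f["t"]]
def tri(fs,ft,a,b):
    A=P(fs);B=P(ft); X=cv2.triangulatePoints(A,B,np.array(a,float).reshape(2,1),np.array(b,float).reshape(2,1)); X=(X[:3]/X[3])[:,0]
    r=[np.linalg.norm((M@np.r_[X,1])[:2]/(M@np.r_[X,1])[2]-p) for M,p in((A,a),(B,b))]
    return X.round(1).tolist(), round(max(r),1)
def ray(f,p,z):
    c=-f["R"].T@f["t"]; d=f["R"].T@np.linalg.solve(f["K"],np.r_[p,1]); return (c+d*(z-c[2])/d[2]).round(1).tolist()
E
python3 - <<'E'
from h import *
s=grab_frame("scene");t=grab_frame("top")
S=lambda u,v:(100+u/4,175+v/4);T=lambda u,v:(360+u/4,190+v/4)
for n,a,b in [("grip top",S(702,256),T(94,62)),("grip flange",S(712,417),T(70,108)),("cam tip",S(255,64),T(560,441)),
 ("tab top mid",S(537,272),T(240,140)),("arm bolt",S(432,366),T(327,133)),
 ("lug+x top L",S(232,202),T(555,408)),("lug+x top R",S(318,195),T(478,408)),
 ("scrA",(250,284.2),(401.2,245.8)),("scrB",(255.5,343),(395.5,180.5)),("scrC",(173,411),(452,131)),("scrD",(186.2,194.5),(479.5,400))]:
    print(n,*tri(s,t,a,b))
for z in (180,90): print(z,ray(s,S(702,256),z),ray(t,T(94,62),z))
print("lug z106",[ray(t,T(*p),106) for p in((555,408),(478,408),(548,480))],[ray(s,S(*p),106) for p in((232,202),(318,195))])
print("tab z152",ray(s,S(508,272),152),ray(s,S(568,272),152),ray(t,T(212,132),152),ray(t,T(268,146),152))
print("carr arm z105 top", [ray(t,T(*p),105) for p in((290,98),(667,80),(290,176),(670,155))])
print("carr arm z105 sc", [ray(s,S(*p),105) for p in((40,395),(468,346),(32,450),(470,392))])
print("tip z175",ray(s,S(255,64),175),ray(t,T(560,441),175))
E
```

```text
grip top [614.3, 46.3, 180.6] 0.8
grip flange [612.9, 45.7, 77.3] 0.4
cam tip [426.6, -164.7, 173.3] 0.9
tab top mid [579.5, -28.3, 150.2] 0.6
arm bolt [589.7, -82.1, 107.2] 0.6
lug+x top L [445.5, -189.0, 101.6] 0.8
lug+x top R [446.6, -147.5, 102.8] 1.9
scrA [558.5, -11.3, 15.6] 0.5
scrB [708.6, -6.7, 15.7] 0.5
scrC [822.8, -144.3, 14.3] 0.1
scrD [222.8, -159.1, 17.7] 0.3
180 [613.9, 47.8, 180.0] [614.3, 44.9, 180.0]
90 [510.4, 50.4, 90.0] [634.6, 32.7, 90.0]
lug z106 [[445.4, -188.9, 106.0], [446.5, -150.1, 106.0], [409.5, -182.3, 106.0]] [[451.8, -185.8, 106.0], [452.3, -142.7, 106.0]]
tab z152 [580.0, -40.3, 152.0] [584.0, -13.1, 152.0] [583.6, -15.3, 152.0] [575.7, -42.5, 152.0]
carr arm z105 top [[609.1, -65.7, 105.0], [612.7, -261.5, 105.0], [568.2, -63.1, 105.0], [573.3, -259.4, 105.0]]
carr arm z105 sc [[580.9, -258.7, 105.0], [576.5, -64.8, 105.0], [616.2, -256.1, 105.0], [607.7, -63.5, 105.0]]
tip z175 [429.8, -162.3, 175.0] [426.6, -165.8, 175.0]
```

>>> apply_moves:
  commands:
    - [0,0,0.1025,0,0,-0.035,0]
    - [0,0,0.1025,0,0,-0.035,0]
    - [0,0,0.1025,0,0,-0.035,0]
    - [0,0,0.1025,-0.02,-0.008,0,0]
    - [0,0,0,-0.03,-0.013,0,0]
    - [0,0,0,-0.03,-0.013,0,0]
    - [0,0,0,-0.03,-0.013,0,0]
    - [0,0,0,-0.03,-0.013,0,0]

```text
time_s: 2.07
tool_pos: [328.5, -446.1, 329.5]
ee_rot: [0.0, 0.716, -0.698, 0.0]
force: [0.7, -0.9, 0.0]
opening: 43.8
```

>>> apply_moves:
  commands:
    - [0,0,0,-0.03,-0.013,0,0]
    - [0,0,0,-0.03,-0.013,0,0]
    - [0,0,0,-0.03,-0.013,0,0]
    - [0,0,0,-0.03,-0.013,0,0]
    - [0,0,0,-0.03,-0.013,0,0]
    - [0,0,0,-0.03,-0.013,0,0]
    - [0,0,0,-0.03,-0.013,0,0]
    - [0,0,0,0,0,0,0]

```text
time_s: 2.73
tool_pos: [415.3, -231.3, 329.9]
ee_rot: [-0.001, 0.718, -0.696, 0.0]
force: [-0.2, -0.9, -0.8]
opening: 0.3
```

>>> apply_moves:
  commands:
    - [0,0,0,-0.026,-0.013,0,0]
    - [0,0,0,0,0,0.033,0]
    - [0,0,0,0,0,0.033,0]
    - [0,0,0,0,0,0.033,0]
    - [0,0,0,0,0,0.033,0]
    - [0,0,0,0,0,0.031,0]
    - [0,0,0,0,0,0,0]
    - [0,0,0,0,0,0,0]

```text
time_s: 3.4
tool_pos: [425.5, -208.8, 165.6]
ee_rot: [0.0, 0.716, -0.698, -0.002]
force: [0.7, -0.1, 1.3]
opening: 0.3
```

Run:
```python
from h import *
ims=[]
for n in ("scene","top"):
    f=grab_frame(n); im=f["pixels"]; c=im[150:270,100:260] if n=="scene" else im[240:360,420:580]
    ims.append(cv2.resize(c,(640,480) if 0 else (400,300),interpolation=cv2.INTER_CUBIC))
    for q in ("cam_axis","cam_tip","stop_face"): print(n,q,[(np.round(d["at"]).tolist(),round(d["confidence"],2)) for d in look_for(f,q)][:1])
cv2.imwrite("pics/a1.png",cv2.resize(np.hstack(ims),(800,300)))
```

```text
scene cam_axis [([443.0, -162.0, 96.0], 0.96)]
scene cam_tip [([436.0, -164.0, 141.0], 0.72)]
scene stop_face [([443.0, -162.0, 100.0], 0.64)]
top cam_axis [([426.0, -161.0, 86.0], 0.7)]
top cam_tip []
top stop_face [([428.0, -158.0, 83.0], 0.88)]
```

View pics/a1.png

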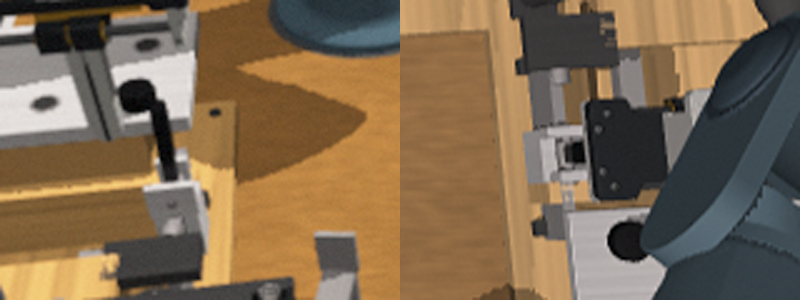

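The fingers stand behind the upright handle on its -y side (left panel about (110,100), right panel (600,150)), with free room before contact. Moving in.

>>> apply_moves:
  commands:
    - [0,0,0,-0.006,-0.001,0,0]
    - [0,0,0,-0.006,0,0,0]
    - [0,0,0,-0.004,0,-0.001,0]
    - [0,0,0,-0.003,0,0,0]
    - [0,0,0,-0.003,0,0,0]
    - [0,0,0,-0.003,0,0,0]
    - [0,0,0,-0.003,0,0,0]
    - [0,0,0,-0.003,0,0,0]

```text
time_s: 4.47
tool_pos: [426.6, -178.5, 167.6]
ee_rot: [0.001, 0.716, -0.698, 0.001]
force: [-0.4, -4.9, -2.3]
opening: 0.4
```

>>> apply_moves:
  commands:
    - [0,0,0,-0.0046,0,0,0]
    - [0,0,0,-0.0058,0,0.0008,0]
    - [0,0,0,-0.0057,0,0.0014,0]
    - [0,0,0,-0.0054,0,0.002,0]
    - [0,0,0,-0.0053,0,0.0025,0]
    - [0,0,0,-0.005,0,0.0031,0]
    - [0,0,0,-0.0046,0,0.0035,0]
    - [0,0,0,-0.0043,0,0.0039,0]

```text
time_s: 5.13
tool_pos: [426.0, -137.0, 151.2]
ee_rot: [-0.0, 0.716, -0.698, 0.0]
force: [-2.5, -1.3, 8.2]
opening: 0.6
```

>>> apply_moves:
  commands:
    - [0,0,0,-0.0039,0,0.0044,0]
    - [0,0,0,-0.0034,0,0.0048,0]
    - [0,0,0,-0.0029,0,0.005,0]
    - [0,0,0,-0.0024,0,0.0053,0]
    - [0,0,0,-0.0019,0,0.0055,0]
    - [0,0,0,-0.0012,0,0.0055,0]
    - [0,0,0,-0.0008,0,0.0045,0]
    - [0,0,0,0,0,0,0]

```text
time_s: 5.8
tool_pos: [425.9, -119.0, 115.5]
ee_rot: [-0.002, 0.716, -0.698, -0.001]
force: [0.9, 1.8, 2.6]
opening: 0.6
```

>>> apply_moves:
  commands:
    - [0,0,0,0,0,0.0015,0]
    - [0,0,0,0,0,0.0015,0]
    - [0,0,0,0,0,0.001,0]
    - [0,0,0,0,0,0.001,0]
    - [0,0,0,0,0,0,0]
    - [0,0,0,0,0,0,0]
    - [0,0,0,0,0,0,0]
    - [0,0,0,0,0,0,0]

```text
time_s: 6.47
tool_pos: [426.2, -119.1, 113.5]
ee_rot: [-0.002, 0.716, -0.698, -0.001]
force: [-7.9, 8.9, 26.5]
opening: 0.5
```

>>> apply_moves:
  commands:
    - [0,0,0,0,0,-0.03,0]
    - [0,0,0,0,0,-0.035,0]
    - [0,0,-0.1128,0,0,-0.035,0]
    - [0,0,-0.1128,0,0,-0.02,0]
    - [0,0,-0.1128,0,0,0,0]
    - [0,0,-0.1128,0,0,0,0]
    - [0,0,-0.1128,0,0,0,0]
    - [0,0,-0.1128,0,0,0,0]

```text
time_s: 7.13
tool_pos: [425.0, -119.6, 229.9]
ee_rot: [-0.001, 0.908, -0.418, -0.001]
force: [0.3, -0.6, 0.2]
opening: 0.4
```

>>> apply_moves:
  commands:
    - [0,0,-0.1128,0,0,0,0]
    - [0,0,-0.1128,0,0,0,0]
    - [0,0,-0.1128,0,0,0,0]
    - [0,0,-0.1128,0,0,0,0]
    - [0,0,-0.1128,0,0,0,0]
    - [0,0,-0.1128,0,0,0,0]
    - [0,0,0,0,0,0,0]
    - [0,0,0,0,0,0,0]

```text
time_s: 7.8
tool_pos: [425.0, -120.0, 229.8]
ee_rot: [-0.001, 0.995, -0.097, -0.0]
force: [0.7, -0.7, 0.1]
opening: 0.7
```

Run:
```python
from h import *
ims=[]
for n in ("scene","top"):
    f=grab_frame(n); im=f["pixels"]; c=im[180:330,100:300] if n=="scene" else im[190:340,350:550]
    ims.append(cv2.resize(c,None,fx=2,fy=2,interpolation=cv2.INTER_CUBIC))
    for q in ("cam_tip","catch_tab","lever_grip"): print(n,q,[(np.round(d["at"]).tolist(),round(d["confidence"],2)) for d in look_for(f,q)][:1])
cv2.imwrite("pics/a2.png",np.hstack(ims))
```

```text
scene cam_tip [([678.0, -251.0, 95.0], 0.72)]
scene catch_tab [([612.0, -34.0, 120.0], 0.78)]
scene lever_grip [([624.0, 36.0, 96.0], 0.69)]
top cam_tip [([434.0, -114.0, 92.0], 0.68)]
top catch_tab [([602.0, -35.0, 114.0], 0.76)]
top lever_grip [([600.0, 4.0, 93.0], 0.67)]
```

View pics/a2.png

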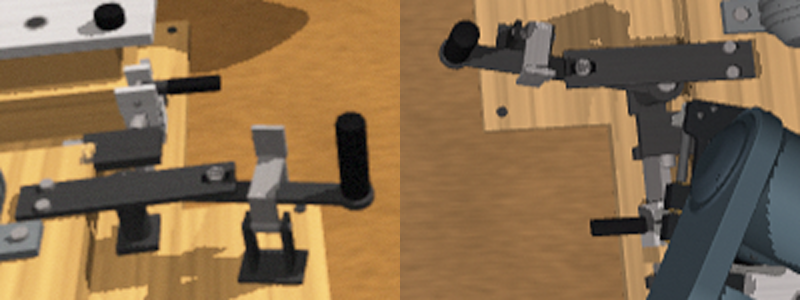

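The cam lever lies flat, pointing +y (left panel (190,85), right panel (620,226)), and the catch is still closed. Next, the catch.

>>> apply_moves:
  commands:
    - [0,0,0,0.024,-0.03,0,0]
    - [0,0,0,0.024,-0.03,0,0]
    - [0,0,0,0.024,-0.03,0,0]
    - [0,0,0,0.024,-0.03,0,0]
    - [0,0,0,0,0,0.025,0]
    - [0,0,0,0,0,0.025,0]
    - [0,0,0,0,0,0.025,0]
    - [0,0,0,0,0,0,0]

```text
time_s: 8.87
tool_pos: [539.0, -20.2, 149.8]
ee_rot: [-0.001, 0.995, -0.096, -0.005]
force: [-0.9, 0.2, -1.0]
opening: 0.5
```

>>> apply_moves:
  commands:
    - [0,0,0,0.007,0,0,0]
    - [0,0,0,0.007,0,0,0]
    - [0,0,0,0.006,0,0,0]
    - [0,0,0,0.004,0,0,0]
    - [0,0,0,0.002,0,0,0]
    - [0,0,0,0.0043,0,-0.004,0]
    - [0,0,0,0.0043,0,-0.004,0]
    - [0,0,0,0.0048,0,-0.0033,0]

```text
time_s: 9.53
tool_pos: [581.6, -28.9, 167.3]
ee_rot: [0.0, 0.995, -0.096, 0.0]
force: [-0.1, -0.4, -0.1]
opening: 0.0
```

>>> apply_moves:
  commands:
    - [0,0,0,0.0048,0,-0.0033,0]
    - [0,0,0,0.0053,0,-0.0025,0]
    - [0,0,0,0.0053,0,-0.0025,0]
    - [0,0,0,0.0056,0,-0.0018,0]
    - [0,0,0,0.0056,0,-0.0018,0]
    - [0,0,0,0.0058,0,-0.0009,0]
    - [0,0,0,0.0058,0,-0.0009,0]
    - [0,0,0,0.0058,0,0,0]

```text
time_s: 10.2
tool_pos: [624.8, -37.4, 180.4]
ee_rot: [-0.0, 0.995, -0.096, 0.0]
force: [-0.3, -0.5, 0.2]
opening: 0.7
```

>>> apply_moves:
  commands:
    - [0,0,0,0.0058,0,0,0]
    - [0,0,0,0.0058,0,0.0008,0]
    - [0,0,0,0.0058,0,0.0008,0]
    - [0,0,0,0.0056,0,0.0017,0]
    - [0,0,0,0.0056,0,0.0017,0]
    - [0,0,0,0.0053,0,0.0025,0]
    - [0,0,0,0.0053,0,0.0025,0]
    - [0,0,0,0,0,0,0]

```text
time_s: 10.87
tool_pos: [663.0, -44.9, 169.2]
ee_rot: [-0.0, 0.995, -0.096, -0.001]
force: [0.0, 0.0, 0.6]
opening: 0.4
```

Run:
```python
from h import *
ims=[]
for n in ("scene","top"):
    f=grab_frame(n); im=f["pixels"]; c=im[180:330,100:300] if n=="scene" else im[120:270,350:550]
    ims.append(cv2.resize(c,None,fx=2,fy=2,interpolation=cv2.INTER_CUBIC))
    for q in ("catch_tab",): print(n,q,[(np.round(d["at"]).tolist(),round(d["confidence"],2)) for d in look_for(f,q)][:1])
cv2.imwrite("pics/a3.png",np.hstack(ims))
```

```text
scene catch_tab [([674.0, -44.0, 136.0], 0.58)]
top catch_tab []
```

View pics/a3.png

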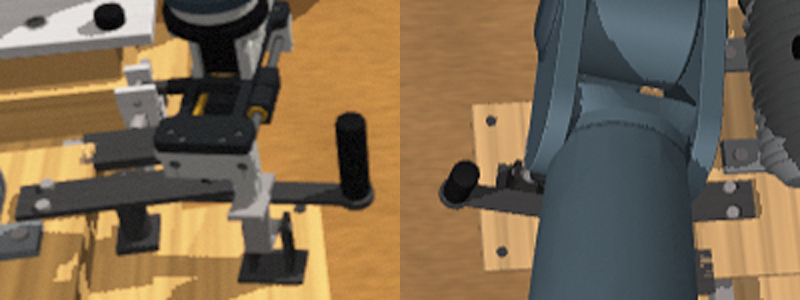

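The catch has swung over (strap upright at left panel (255,215)). I'll retreat upwards, open, move above the grip and look again.

>>> apply_moves:
  commands:
    - [0,0,0,0,0,-0.035,0]
    - [0,0,0,0,0,-0.035,0]
    - [0,0,0,-0.016,-0.02,-0.03,0]
    - [0,0,0,-0.016,-0.02,-0.01,0.5]
    - [0,0,0,-0.016,-0.02,0,0.8]
    - [0,0,0,-0.0177,-0.02,0,0.8]
    - [0,0,0,0,0,0,0.8]
    - [0,0,0,0,0,0,0.8]

```text
time_s: 11.73
tool_pos: [613.0, 47.2, 280.7]
ee_rot: [0.0, 0.995, -0.095, 0.0]
force: [-0.1, 0.1, -0.8]
opening: 29.9
```

Run:
```python
from h import *
ims=[]
for n in ("scene","top"):
    f=grab_frame(n); im=f["pixels"]; c=im[180:330,100:300] if n=="scene" else im[120:270,350:550]
    ims.append(cv2.resize(c,None,fx=2,fy=2,interpolation=cv2.INTER_CUBIC))
    for q in ("catch_tab","lever_grip"): print(n,q,[(np.round(d["at"]).tolist(),round(d["confidence"],2)) for d in look_for(f,q)][:1])
cv2.imwrite("pics/a4.png",np.hstack(ims))
```

```text
scene catch_tab [([689.0, -46.0, 117.0], 0.64)]
scene lever_grip [([441.0, -153.0, 96.0], 0.6)]
top catch_tab [([500.0, -278.0, 127.0], 0.64)]
top lever_grip []
```

View pics/a4.png

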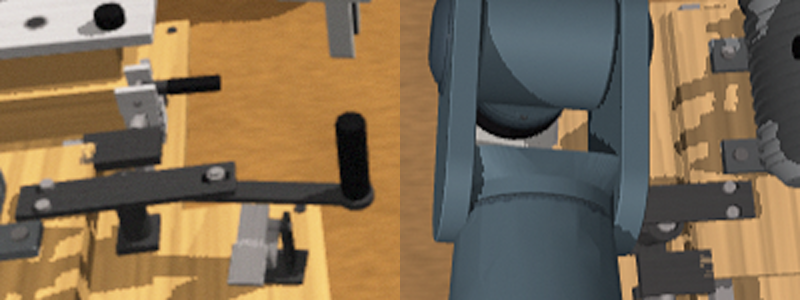

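Catch is thrown fully back (left panel (255,245)), the cam is flat and the grip is free under the gripper. I'll descend over the grip.

>>> apply_moves:
  commands:
    - [0,0,0,0,0,0,0.8]
    - [0,0,0,0,0,0,0.8]
    - [0,0,0,0,0,0.01,0.8]
    - [0,0,0,0,0,0.02,0.8]
    - [0,0,0,0,0,0.025,0.8]
    - [0,0,0,0,0,0.025,0.8]
    - [0,0,0,0,0,0.025,0.8]
    - [0,0,0,0,0,0.025,0.8]

```text
time_s: 12.7
tool_pos: [613.0, 46.4, 148.3]
ee_rot: [-0.0, 0.995, -0.096, -0.0]
force: [0.8, -0.1, 1.3]
opening: 75.4
```

>>> apply_moves:
  commands:
    - [0,0,0,0,0,0,0.6]
    - [0,0,0,0,0,0,0.5]
    - [0,0,0,0,0,0,0.4]
    - [0,0,0,0,0,0,0.2]
    - [0,0,0,0,0,0,0]
    - [0,0,0,0,0,0,0]
    - [0,0,0,0,0,0,0]
    - [0,0,0,0,0,0,0]
  newtons: 15

```text
time_s: 13.37
tool_pos: [614.3, 46.2, 151.0]
ee_rot: [0.0, 0.995, -0.096, 0.001]
force: [4.6, -0.7, -0.4]
opening: 27.9
```

>>> apply_moves:
  commands:
    - [0,0,-0.025,-0.0055,7e-05,0,0]
    - [0,0,-0.025,-0.0055,7e-05,0,0]
    - [0,0,-0.025,-0.0055,7e-05,0,0]
    - [0,0,-0.025,-0.0055,7e-05,0,0]
    - [0,0,-0.025,-0.0055,7e-05,0,0]
    - [0,0,-0.025,-0.0055,7e-05,0,0]
    - [0,0,-0.025,-0.0055,7e-05,0,0]
    - [0,0,-0.025,-0.0055,7e-05,0,0]
  newtons: 20

```text
time_s: 14.03
tool_pos: [571.1, 50.0, 151.1]
ee_rot: [0.0, 1.0, 0.004, 0.002]
force: [6.5, -1.7, -1.2]
opening: 28.1
```

>>> apply_moves:
  commands:
    - [0,0,-0.02,-0.0044,5e-05,0,0]
    - [0,0,-0.02,-0.0044,5e-05,0,0]
    - [0,0,-0.02,-0.0044,5e-05,0,0]
    - [0,0,-0.02,-0.0044,5e-05,0,0]
    - [0,0,-0.02,-0.0044,5e-05,0,0]
    - [0,0,-0.01,-0.0022,3e-05,0,0]
    - [0,0,0,0,0,0,0]
    - [0,0,0,0,0,0,0]

```text
time_s: 14.7
tool_pos: [546.8, 48.3, 151.0]
ee_rot: [0.001, 0.998, 0.059, 0.002]
force: [5.1, -1.3, -1.0]
opening: 27.8
```

Run:
```python
from h import *
s=observe();print(s["tool_pos"],s["force"],s["opening"])
f=grab_frame("scene")
cv2.imwrite("pics/a5.png",cv2.resize(f["pixels"][180:330,100:300],None,fx=4,fy=4,interpolation=cv2.INTER_CUBIC))
```

```text
[546.81463105  48.27479249 151.0392013 ] [ 5.07753894 -1.27472927 -1.04667383] 27.830049500131114
```

View pics/a5.png

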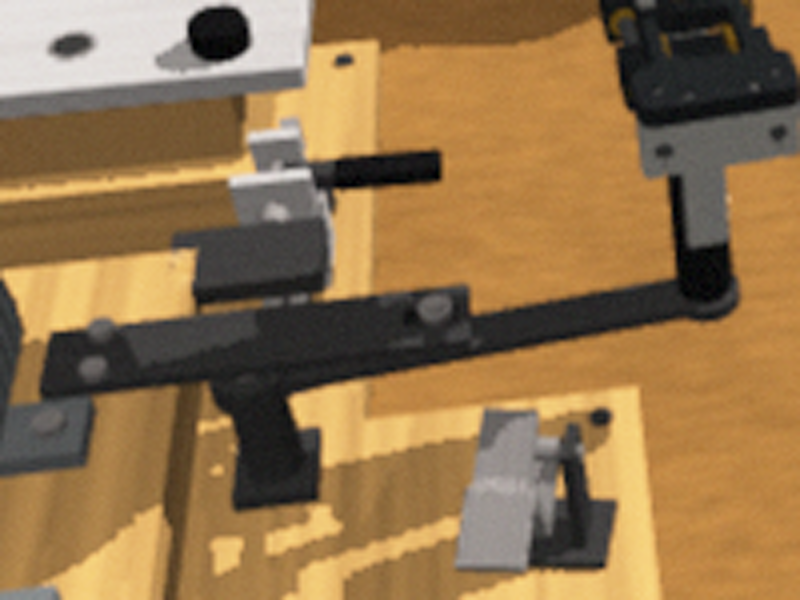

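The lever and carriage are moving (grip at (705,230), carriage block at (262,255) nearing the stop), and the catch is still back. I'll continue in smaller steps and watch the force.

>>> apply_moves:
  commands:
    - [0,0,-0.008,-0.0018,0,0,0]
    - [0,0,-0.008,-0.0018,0,0,0]
    - [0,0,-0.008,-0.0018,0,0,0]
    - [0,0,-0.008,-0.0018,0,0,0]
    - [0,0,-0.008,-0.0018,0,0,0]
    - [0,0,0,0,0,0,0]
    - [0,0,0,0,0,0,0]
    - [0,0,0,0,0,0,0]

```text
time_s: 15.42
tool_pos: [538.1, 47.0, 151.0]
ee_rot: [0.001, 0.997, 0.079, 0.002]
force: [6.1, -2.0, -2.2]
opening: 28.1
```

>>> apply_moves:
  commands:
    - [0,0,-0.008,-0.0018,0,0,0]
    - [0,0,-0.008,-0.0018,0,0,0]
    - [0,0,-0.008,-0.0018,0,0,0]
    - [0,0,-0.008,-0.0018,0,0,0]
    - [0,0,-0.008,-0.0018,0,0,0]
    - [0,0,0,0,0,0,0]
    - [0,0,0,0,0,0,0]
    - [0,0,0,0,0,0,0]

```text
time_s: 16.08
tool_pos: [529.3, 45.4, 151.0]
ee_rot: [0.001, 0.995, 0.098, 0.002]
force: [6.3, -2.4, -2.2]
opening: 27.7
```

>>> apply_moves:
  commands:
    - [0,0,-0.008,-0.0018,0,0,0]
    - [0,0,-0.008,-0.0018,0,0,0]
    - [0,0,-0.008,-0.0018,0,0,0]
    - [0,0,-0.008,-0.0018,0,0,0]
    - [0,0,-0.008,-0.0018,0,0,0]
    - [0,0,0,0,0,0,0]
    - [0,0,0,0,0,0,0]
    - [0,0,0,0,0,0,0]

```text
time_s: 16.75
tool_pos: [524.2, 44.0, 151.1]
ee_rot: [0.001, 0.993, 0.118, 0.008]
force: [25.0, 1.6, -14.5]
opening: 28.2
```

The carriage is against the stop, and 25 N is too much. I'll ease off a little.

>>> apply_moves:
  commands:
    - [0,0,0.003,0.0012,0,0,0]
    - [0,0,0.003,0.0012,0,0,0]
    - [0,0,0,0,0,0,0]
    - [0,0,0,0,0,0,0]
    - [0,0,0,0,0,0,0]
    - [0,0,0,0,0,0,0]
    - [0,0,0,0,0,0,0]
    - [0,0,0,0,0,0,0]

```text
time_s: 17.42
tool_pos: [524.9, 44.2, 151.0]
ee_rot: [0.001, 0.993, 0.115, 0.005]
force: [16.3, -0.7, -9.0]
opening: 27.7
```

Run:
```python
from h import *
f=grab_frame("scene"); s=observe();print(s["tool_pos"],s["force"],s["opening"])
new=f["pixels"]; old=cv2.imread("pics/scene0.png")
g=lambda im:cv2.cvtColor(im,cv2.COLOR_BGR2GRAY).astype(np.float32)
# lug at crop c1 (232-318,195-260) -> px
r=(slice(221,238),slice(156,182))
print("stop lug match",cv2.matchTemplate(g(new)[217:242,152:186],g(old)[r],cv2.TM_CCOEFF_NORMED).round(2).max(), np.unravel_index(cv2.matchTemplate(g(new)[217:242,152:186],g(old)[r],cv2.TM_CCOEFF_NORMED).argmax(),(9,9)),"(4,4)=unmoved")
cv2.imwrite("pics/a6.png",np.hstack([cv2.resize(i[200:280,130:210],(400,400),interpolation=cv2.INTER_CUBIC) for i in (old,new)]))
```

```text
[524.86001167  44.17765368 151.046102  ] [16.40660395 -0.82582526 -7.95954104] 28.01993692139886
stop lug match 0.67 (np.int64(4), np.int64(2)) (4,4)=unmoved
```

View pics/a6.png

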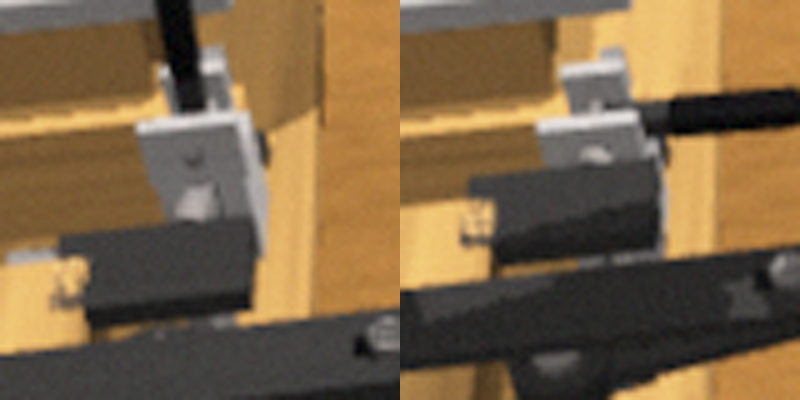

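The lug sits at the same pixels as at the start, to under 1 px (old (157,225), new (158,224)). The carriage bears on the stop and the cam is flat, so I'm handing in.

```bash
python3 -c "
from h import *
print(hand_in()); s=observe(); print(s['time_s'],s['force'],s['opening'])"
```

```text
the job is handed in; nothing more can be done
None
the job is handed in; nothing more can be done
```

I locked the depth stop, threw the safety catch back, then pulled the feed lever until the carriage met the stop, and handed in at about 17.5 s still gripping the lever. `hand_in()` gave no verdict.

**What my last checks showed:**
- **Cam lever:** lies flat. It took about 26 N at its end stop, more than the 8 N needed to push it over.
- **Catch:** lay fully back in the last picture that showed it, partway through the pull.
- **Carriage:** contact showed as a sharp force rise after the lever had turned about 0.4 rad. I did not measure the gap itself.
- **Hold:** about 16 N at the grip, with the fingers closed on the 28 mm handle.
- **Stop:** the lug edges I read off the pictures before and after agree to under 1 px (about 1 to 2 mm). A template match suggested 2 px sideways, but at a low score (0.67) with the carriage partly covering the part, so I did not trust it.
- **Loose things:** I did not measure them again at the end. The arm stayed well clear of them throughout.

**One mistake:** on first contact I pressed to 25 N at the grip, roughly 45 N at the stop by my estimate. That is above the 40 N it is sure to hold. I eased off at once, and the pictures show no clear shift.

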